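Load the label roll on its holder

TASK

Load the roll of blank labels that fits onto the label holder: take the roll with the wide core, put it over the holder's upright spindle and lower it until it rests on the base before you let go. Leave the roll with the narrow core where it stands.

Things in the scene. Friction and masses are not known exactly. Their poses are not given: they have to be found in the camera images.
- wide_core_roll: roll of blank white paper labels, standing on its flat end with the hole upright: 60 mm outside diameter, 45 mm high, cardboard core with a 32 mm through hole, about 0.12 kg (0.08 to 0.17). Origin: centre of its underside; z along its hole, up.
- narrow_core_roll: the other roll of blank white labels, same outside (60 mm diameter, 45 mm high) and also standing on its flat end, but its hole is only 12 mm, too narrow for the spindle. Origin: centre of its underside; z up.
- seat (a point): on the label holder (round grey base, 92 mm diameter, 12 mm thick, fixed, with a steel spindle in its middle): the point on the spindle's axis at the base's top face, 12 mm above the table. z up. The spindle is 16 mm thick; its tapered tip is 50 mm above this point, so 5 mm of it shows above a loaded roll. Tall instruments stand some 80 mm behind the holder and rolls: travel in front of them.

How it is judged (in metres and radians):
On the way:
1. the wide-core roll is round the spindle, with its underside within 15 mm of the base, while the fingers still hold it (horizontal distance between wide_core_roll and seat below 0.012 m and z of wide_core_roll in the frame of seat below 0.015 m and contact force between the fingers and wide_core_roll above 1 N), for 0.1 s.
At the end, for the whole second after the job is handed in: The wide-core roll is on the spindle, within 12 mm of its axis, its underside within 5 mm of the base's top face, upright within 10 degrees, released and at rest; the narrow-core roll is within 30 mm of where it started (horizontal distance between wide_core_roll and seat below 0.012 m and z of wide_core_roll in the frame of seat below 0.005 m and angle between wide_core_roll's own z axis and vertical below 0.17 rad and linear speed of wide_core_roll below 0.02 m/s and distance of narrow_core_roll from where it was at the start of the episode below 0.03 m); the robot touches nothing.
It fails at once if the narrow-core roll is moved more than 30 mm (distance of narrow_core_roll from where it was at the start of the episode above 0.03 m).
It also fails if it takes over 45 s, if anything falls off the work surface, if the arm or the gripper's body presses on something with over 40 N, if the wrist force passes 120 N, or if a joint passes its speed limit or range.

ROBOT

A 6-joint arm with a two-finger parallel gripper is mounted at the origin on a cart in front of the work surface, level with it; the furniture and walls round the work are solid. World frame = base frame: x ahead of the robot, y to its left, z up, the work surface at z = 0. Lengths are in mm, angles in degrees, forces in N, time in s.
With the tool pointing down it reaches from about 350 to 850 mm from the base axis. Payload 8.1 kg.
Tool frame: the origin (TCP) lies between the finger pads; the fingertips stand 8 mm ahead of it and the grasp point (between the pads) lies 11 mm behind it (r.tip_extent is the distance from the TCP to the fingertips, in mm); z points along the fingers, y is the direction in which the jaws open and shut (so a half turn about z gives the same grasp; the last joint's range is limited). The gripper opens to 85 mm and grips with 20 to 120 N. Pads are 22 mm wide; open, the fingers measure 114 mm over their backs; the gripper's body (76 mm by 85 mm) begins 54 mm behind the grasp point. The pads swing forward as they close: fully open they stand 13 mm farther back than shut.
Start: joints at [-79.951, 7.471, 85.268, -0, 87.261, -4.893], TCP at [154.732, -579.71, 239.292] pointing down, gripper open.
Joint ranges: [-169.43, 169.43], [-51.17, 129.36], [1.28, 143.12], [-76.62, 256.62], [0, 156.53], [-152.29, 152.29]. Speed limits (degrees/s): [136.94, 136.94, 159.86, 180, 180, 180].

INTERFACE

Orientations are given as [roll, pitch, yaw] about the fixed x, y, z axes, in that order (R = Rz(yaw) Ry(pitch) Rx(roll)).
In Python, from bench import sensors, viewer, hand_in, r gives the robot as it stands. The module is installed in compiled form; this text tells all that it offers.
- The arm moves only by the tool move_arm, never from a script. Its argument "rows" is a list that holds one entry, the list of rows, each a list of 6 numbers: the shift along the tool's x, y, z in m, then the turn, a rotation vector about the tool's x, y, z in degrees. In form: [[[tx, ty, tz, rx, ry, rz], ...]]. A call has 1 to 20 rows; each row is the pose to reach, as a shift and turn from the pose commanded when the call began, along the tool's axes at that moment; what a row does not reach only later rows make up. A row lasts 1/10 s, in which the tool goes at most 50 mm and 8.59 degrees, less where a joint would pass 70% of its speed; a pose out of reach is approached as far as the arm can. A call with a gripper value outside its range is refused whole. "grip" is the opening, from 0 (shut) to 1 (fully open), set as the call begins (left out, the last holds). The fingers move at their own pace and stop on an object; "newtons" is the grip in N (left out, the last holds). Time passes only in rows, so rows that repeat a pose let the fingers close. It gives the time, the measured TCP pose, the force and the opening at its end, in the units of the state.
- sensors.sense(): the state, without advancing time (a new reading comes with each control period).
- viewer.snapshot(name): name is "side" or "top" or "wrist"; returns a dict with "color" (384x512x3 uint8, red, green, blue), "camera_matrix" (3x3 intrinsics, pixels), "R" (3x3) and "t" (3): a world point X has camera coordinates R X + t. Camera axes: x right, y down, z forward; pixel columns grow to the right and rows downward; lengths in mm; the calibration is good to about 2 mm. A picture is of the moment at which its call begins. There is no depth.
- hand_in(): hands the job in, once; it reports no verdict.
The state is a dict: "time": time; "joint_pos": joint angles; "qd": joint speeds; "joint_efforts": joint torques, N m; "tool_pos": TCP position; "tcp_rot": TCP orientation; "ft_force": force on the tool from outside, world axes, zero at the start; "wrist_torque": the same for the moment, N m; "finger_gap": finger opening in mm.
Only numpy, scipy, OpenCV 4.12 (cv2) and the standard library are available. Lean on these libraries where they do the work, as an engineer would, in place of code of your own. Each camera call takes 0.05 s, during which the arm holds its last target.

## Working session

There is one attempt and no reset: what is moved stays moved. The work goes in short steps, Python scripts to look and compute and a tool call to move; the robot and the scene stay as the last step left them, time stands still between calls to the robot, and variables do not carry over. Pictures are saved under pics/ and viewed, and the job is handed in when it is done.

Besides the shell and the picture viewer there is one more tool, called after "Call:" as name([rows], argument=value, ...), one row to a line, values as JSON. move_arm: Moves the arm, as the interface text tells. Its arguments: {"type":"object","properties":{"rows":{"type":"array","items":{"type":"array","items":{"type":"array","items":{"type":"number"}}}},"grip":{"type":"number"},"newtons":{"type":"number"}},"required":["rows"]}

```bash
mkdir -p pics; cat > h.py <<'E'
import numpy as np, cv2
from bench import sensors, viewer, hand_in, r
def snap(n,f):
    s=viewer.snapshot(n); cv2.imwrite('pics/'+f,s['color'][:,:,::-1]); np.savez('pics/'+f+'.npz',K=s['camera_matrix'],R=s['R'],t=s['t']); return s
def ray(f,px,z):
    d=np.load('pics/'+f+'.npz'); v=d['R'].T@np.linalg.inv(d['K'])@np.array([px[0],px[1],1.]); c=-d['R'].T@d['t']
    return c+v*(z-c[2])/v[2]
def proj(f,X):
    d=np.load('pics/'+f+'.npz'); p=d['K']@(d['R']@np.array(X,float)+d['t'].ravel()); return p[:2]/p[2]
E
python3 - <<'E'
from h import *
for n in('top','side','wrist'): snap(n,n+'1.png'); d=np.load('pics/'+n+'1.png.npz'); print(n,-d['R'].T@d['t'],d['K'][0,0])
print(sensors.sense())
E
```

```text
top [296.80663853 113.49020032 876.91952516] 360.36916670422613
side [ 411.87577263 -866.14927047  497.5938809 ] 453.61958964561927
wrist [ 220.53185628 -562.2836685   372.99727144] 305.10399276955224
{'time': 0.15, 'joint_pos': array([-7.99518155e+01,  7.50265954e+00,  8.53135844e+01,  5.86940253e-04,
        8.72606157e+01, -4.89524771e+00]), 'qd': array([ 0.01057148, -0.20043046, -0.2464433 , -0.03789243, -0.0429753 ,
        0.01884631]), 'joint_efforts': array([-1.38712735e-04, -5.70061934e+01, -5.01157308e+01, -2.24910814e-04,
        9.83501610e-03,  1.16011126e-06]), 'tool_pos': array([ 154.6540058 , -579.32317602,  238.52461132]), 'tcp_rot': array([-1.79923471e+02, -7.14285437e-03,  1.49433990e+01]), 'ft_force': array([-0.53590036, -0.7292323 , -0.16285549]), 'wrist_torque': array([ 0.00812192,  0.00114488, -0.04374872]), 'finger_gap': 85.29309240756896}
```

View pics/top1.png

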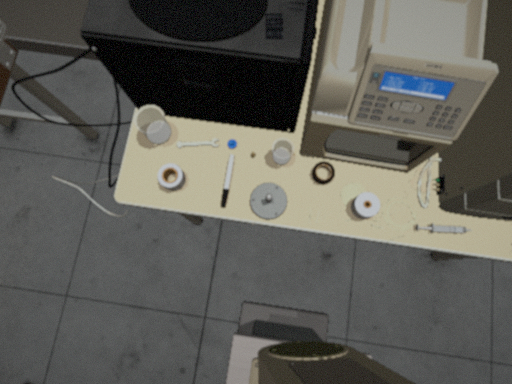

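View pics/side1.png

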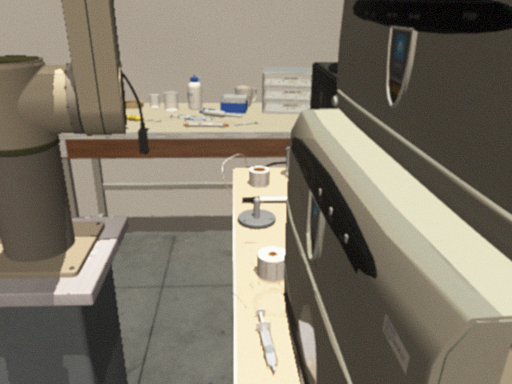

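View pics/wrist1.png

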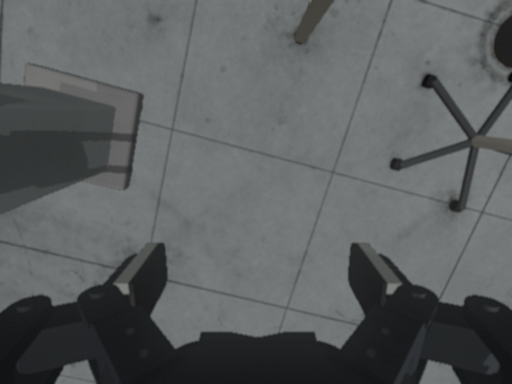

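```bash
python3 - <<'E'
from h import *
im=cv2.imread('pics/top1.png'); R=lambda a:cv2.resize(a,(400,300),interpolation=cv2.INTER_CUBIC)
s=cv2.imread('pics/side1.png')
a=np.vstack([np.hstack([R(im[148:208,131:211]),R(im[170:230,228:308])]),np.hstack([R(im[175:235,327:407]),R(s[150:240,200:320])])])
cv2.imwrite('pics/z1.png',a)
for p,z in(((171,177),45),((367,205),45),((268,201),12),((268,198),62)): print(p,ray('top1.png',p,z))
for p,z in(((260,170),45),((271,254),45),((256.5,218),12),((256.5,197),62)): print(p,ray('side1.png',p,z))
E
```

```text
(171, 177) [483.77805691 361.81827757  45.        ]
(367, 205) [ 485.1327261  -106.74638693   45.        ]
(268, 201) [466.73845442 125.03078544  12.        ]
(268, 198) [463.89520068 125.38279881  62.        ]
(260, 170) [489.1782477  357.89660248  45.        ]
(271, 254) [ 483.3250876  -109.69532319   45.        ]
(256.5, 218) [467.03626735 114.08776884  12.        ]
(256.5, 197) [467.10906262 126.14135075  62.        ]
```

View pics/z1.png

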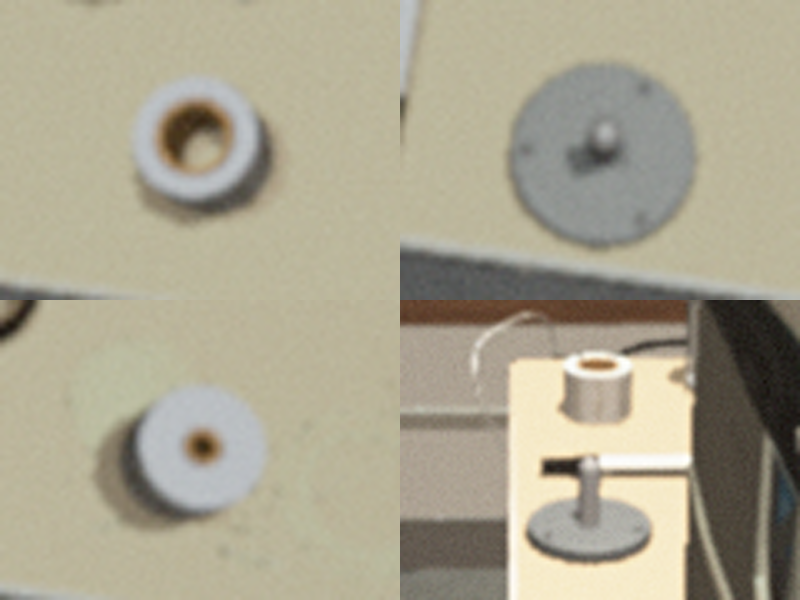

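```bash
cat >> h.py <<'E'
from scipy.spatial.transform import Rotation as Ro
def rel(tx,ty,tz,yaw,cur=None):
    s=sensors.sense(); p=s['tool_pos'] if cur is None else np.array(cur[:3]); R0=Ro.from_euler('xyz',s['tcp_rot'],degrees=True) if cur is None else Ro.from_euler('xyz',[180,0,cur[3]],degrees=True)
    d=R0.inv().apply(np.array([tx,ty,tz])-p)/1000; w=(R0.inv()*Ro.from_euler('xyz',[180,0,yaw],degrees=True)).as_rotvec(degrees=True)
    print(np.round(d,4),np.round(w,2))
E
python3 - <<'E'
from h import *
c=[154.73,-579.71,239.29,14.94]
rel(330,-250,240,95,c); rel(380,100,240,150,c)
for p in ((158,143),(150,115),(165,122),(295,131),(128,100),(306,147),(405,170)): print(p,ray('top1.png',p,0),ray('top1.png',p,100))
E
```

```text
[ 0.2543 -0.2734 -0.0007] [  0.     0.   -80.06]
[ 0.3929 -0.5987 -0.0007] [  -0.      0.   -135.06]
(158, 143) [577.50703013 426.49653984   0.        ] [545.4972067  390.80268989 100.        ]
(150, 115) [650.16559255 463.39652325   0.        ] [609.87011002 423.49476341 100.        ]
(165, 122) [636.77657205 420.62306011   0.        ] [598.00791383 385.59899565 100.        ]
(295, 131) [662.28563302  82.68857596   0.        ] [620.60803502  86.20105612 100.        ]
(128, 100) [683.23205984 529.8952377    0.        ] [639.16582455 482.41026041 100.        ]
(306, 147) [623.13626875  49.16627943   0.        ] [585.92309002  56.5014931  100.        ]
(405, 170) [ 599.40272528 -206.18313829    0.        ] [ 564.89601422 -169.72901343  100.        ]
```

Call:
move_arm([
  [[0.13,-0.14,0,0,0,-40],[0.13,-0.14,0,0,0,-40],[0.13,-0.14,0,0,0,-40],[0.13,-0.14,0,0,0,-40],[0.254,-0.273,0,0,0,-80],[0.254,-0.273,0,0,0,-80],[0.254,-0.273,0,0,0,-80],[0.254,-0.273,0,0,0,-80],[0.254,-0.273,0,0,0,-80],[0.254,-0.273,0,0,0,-80],[0.254,-0.273,0,0,0,-80],[0.254,-0.273,0,0,0,-80],[0.254,-0.273,0,0,0,-80],[0.254,-0.273,0,0,0,-80]],
], grip=1)

```text
time: 1.55
tool_pos: [329.6, -250.6, 239.2]
tcp_rot: [-180.0, -0.0, 94.9]
ft_force: [-0.6, 0.1, 0.3]
finger_gap: 85.4
```

```bash
python3 - <<'E'
from h import *
s=sensors.sense(); print(s['tool_pos'],s['tcp_rot'],s['joint_pos'],s['time'])
rel(380,100,240,150); rel(440,290,240,180)
E
```

```text
[ 329.55835784 -250.64518672  239.17731066] [-1.79988441e+02 -1.14880597e-02  9.48579115e+01] [-4.43569724e+01 -2.26786025e+01  1.12790917e+02 -1.24804476e-03
  8.99039351e+01 -4.92148828e+01] 1.55
[ 0.3451  0.08   -0.0008] [-1.000e-02 -2.000e-02 -5.514e+01]
[ 0.5294  0.1558 -0.0007] [-0.000e+00 -2.000e-02 -8.514e+01]
```

Call:
move_arm([
  [[0.345,0.08,0,0,0,-55],[0.345,0.08,0,0,0,-55],[0.345,0.08,0,0,0,-55],[0.345,0.08,0,0,0,-55],[0.345,0.08,0,0,0,-55],[0.345,0.08,0,0,0,-55],[0.345,0.08,0,0,0,-55],[0.529,0.156,0,0,0,-85],[0.529,0.156,0,0,0,-85],[0.529,0.156,0,0,0,-85],[0.529,0.156,0,0,0,-85],[0.529,0.156,0,0,0,-85],[0.529,0.156,0,0,0,-85],[0.529,0.156,0,0,0,-85],[0.529,0.156,0,0,0,-85]],
])

```text
time: 3.05
tool_pos: [439.7, 288.8, 239.8]
tcp_rot: [180.0, 0.0, 179.8]
ft_force: [-0.3, -0.2, 0.8]
finger_gap: 85.4
```

```bash
python3 - <<'E'
from h import *
s=sensors.sense(); print(s['tool_pos'],s['tcp_rot'],s['joint_pos'],s['time'])
snap('wrist','w2.png'); snap('top','top2.png')
print(proj('w2.png',[484,360,45]))
a=np.hstack([cv2.imread('pics/w2.png')]); cv2.imwrite('pics/w2z.png',a)
E
```

```text
[439.72964739 288.78442078 239.79801059] [1.79993711e+02 4.34805041e-02 1.79820659e+02] [ 2.77191654e+01 -4.07324016e+00  9.69889337e+01 -1.48063936e-02
  8.70429368e+01 -6.21007372e+01] 3.05
[320.0732814  211.09730239]
```

View pics/w2.png

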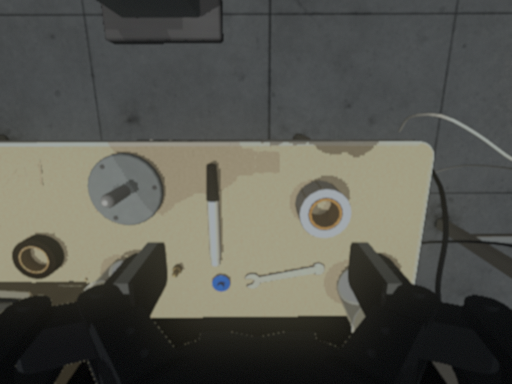

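```bash
python3 - <<'E'
from h import *
from scipy.optimize import least_squares
im=cv2.imread('pics/w2.png'); hsv=cv2.cvtColor(im,cv2.COLOR_BGR2HSV)
z1=cv2.resize(im[170:250,280:370],(720,640),interpolation=cv2.INTER_CUBIC)[:600]
# white top: low sat, bright
m=((hsv[...,1]<40)&(hsv[...,2]>170)).astype(np.uint8); m[:, :280]=0;m[:,370:]=0;m[:170]=0;m[250:]=0
cs,_=cv2.findContours(m,cv2.RETR_EXTERNAL,cv2.CHAIN_APPROX_NONE); c=max(cs,key=cv2.contourArea); e=cv2.fitEllipse(c); print(e, ray('w2.png',e[0],45))
p=ray('w2.png',e[0],45)
def circ(f,c,r,z): return np.array([proj(f,[c[0]+r*np.cos(a),c[1]+r*np.sin(a),z]) for a in np.linspace(0,6.28,60)])
o=im.copy()
for r_,z in((30,45),(16,45)): cv2.polylines(o,[np.int32(circ('w2.png',p,r_,z)*8)],True,(0,0,255),1,shift=3)
g=((hsv[...,1]<35)&(hsv[...,2]>90)).astype(np.uint8); g[:,:80]=0; g[:,170:]=0; g[:145]=0; g[230:]=0
cs,_=cv2.findContours(g,cv2.RETR_EXTERNAL,cv2.CHAIN_APPROX_NONE); c=max(cs,key=cv2.contourArea); e2=cv2.fitEllipse(cv2.convexHull(c)); q=ray('w2.png',e2[0],12); print(e2,q)
for r_,z in((46,12),(8,50)): cv2.polylines(o,[np.int32(circ('w2.png',q,r_,z)*8)],True,(0,255,0),1,shift=3)
cv2.imwrite('pics/w2z.png',np.hstack([cv2.resize(o[135:245,75:185],(400,400)),cv2.resize(o[160:260,275:375],(400,400))]))
# same in top
im=cv2.imread('pics/top2.png'); o=im.copy()
for pp,r_,z in((p,30,45),(p,16,45),(q,46,12),(q,8,50)): cv2.polylines(o,[np.int32(circ('top2.png',pp,r_,z)*8)],True,(0,0,255),1,shift=3)
cv2.imwrite('pics/t2z.png',cv2.resize(o[150:225,120:320],(800,300)))
im=cv2.imread('pics/side1.png'); o=im.copy()
for pp,r_,z in((p,30,45),(p,16,45),(q,46,12),(q,8,50)): cv2.polylines(o,[np.int32(circ('side1.png',pp,r_,z)*8)],True,(0,0,255),1,shift=3)
cv2.imwrite('pics/s2z.png',cv2.resize(o[150:240,220:310],(600,600)))
E
```

```text
Traceback (most recent call last):
cv2.error: OpenCV(4.12.0) /io/opencv/modules/imgproc/src/shapedescr.cpp:361: error: (-201:Incorrect size of input array) There should be at least 5 points to fit the ellipse in function 'fitEllipseNoDirect'
```

```bash
cat > m.py <<'E'
from h import *
im=cv2.imread('pics/w2.png'); im_=cv2.GaussianBlur(im,(3,3),0).astype(int)
print(im[195,325],im[213,345],im[178,325],im[165,330],im[230,360],im[170,120])
def circ(f,c,r,z): return np.array([proj(f,[c[0]+r*np.cos(a),c[1]+r*np.sin(a),z]) for a in np.linspace(0,6.28,60)])
m=((im_[...,0]-im_[...,2]>-15)&(im_[...,1]>150)).astype(np.uint8); m[:, :280]=0;m[:,370:]=0;m[:170]=0;m[250:]=0
cs,_=cv2.findContours(m,cv2.RETR_EXTERNAL,cv2.CHAIN_APPROX_NONE); c=max(cs,key=cv2.contourArea); e=cv2.fitEllipse(c); p=ray('w2.png',e[0],45); print(e,p)
g=((im_[...,0]-im_[...,2]>-12)).astype(np.uint8); g[:,:80]=0; g[:,170:]=0; g[:146]=0; g[230:]=0
cs,_=cv2.findContours(g,cv2.RETR_EXTERNAL,cv2.CHAIN_APPROX_NONE); c=max(cs,key=cv2.contourArea); e2=cv2.fitEllipse(cv2.convexHull(c)); q=ray('w2.png',e2[0],12); print(e2,q)
def ov(f):
    o=cv2.imread('pics/'+f)
    for pp,r_,z,k in((p,30,45,(0,0,255)),(p,16,45,(0,0,255)),(q,46,12,(0,255,0)),(q,8,50,(0,255,0))): cv2.polylines(o,[np.int32(circ(f,pp,r_,z)*8)],True,k,1,shift=3)
    return o
o=ov('w2.png'); o2=ov('top1.png'); o3=ov('side1.png')
cv2.imwrite('pics/z3.png',np.vstack([np.hstack([cv2.resize(x,(266,266)) for x in r_]) for r_ in ((o[135:245,75:185],o2[150:230,230:310],o3[180:240,227:287]),(o[160:260,275:375],o2[150:210,140:200],o3[145:205,227:287]))]))
E
python3 m.py
```

```text
[170 166 160] [170 166 160] [ 92 111 118] [130 156 160] [131 156 160] [122 124 119]
((325.4388122558594, 213.9328155517578), (46.54288101196289, 51.388797760009766), 67.07237243652344) [487.43923595 366.31060647  45.        ]
((125.16131591796875, 188.3953094482422), (69.33699035644531, 76.42437744140625), 119.66011810302734) [465.11326735 126.44468261  12.        ]
```

View pics/z3.png

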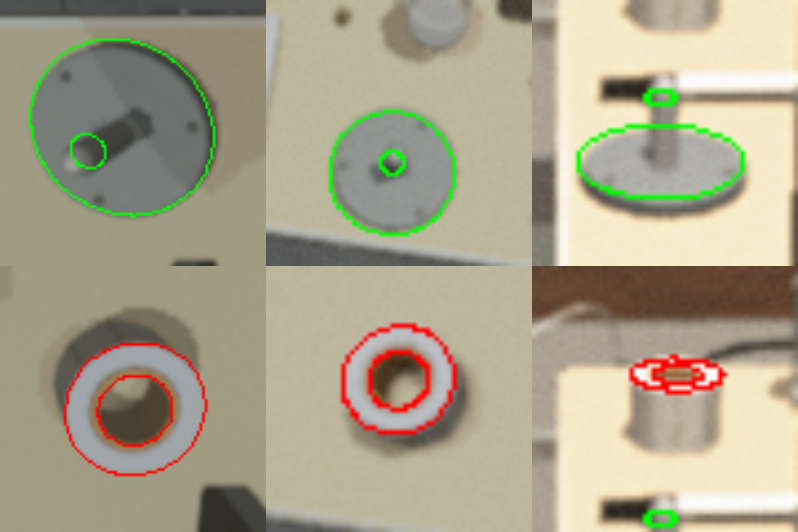

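```bash
python3 - <<'E'
from h import *
rel(486,364,110,180); rel(486,364,240,180)
E
```

```text
[-0.0458  0.0751  0.1301] [ 0.03  0.07 -0.18]
[-0.0459  0.0752  0.0001] [ 0.03  0.07 -0.18]
```

Call:
move_arm([
  [[-0.046,0.075,0,0,0,0],[-0.046,0.075,0,0,0,0],[-0.046,0.075,0.13,0,0,0],[-0.046,0.075,0.13,0,0,0],[-0.046,0.075,0.13,0,0,0],[-0.046,0.075,0.13,0,0,0],[-0.046,0.075,0.13,0,0,0]],
])

```text
time: 3.85
tool_pos: [485.9, 364.5, 110.3]
tcp_rot: [180.0, 0.0, 179.9]
ft_force: [0.5, 0.8, 0.3]
finger_gap: 85.3
```

```bash
python3 - <<'E'
from h import *
s=sensors.sense(); print(s['tool_pos'],s['tcp_rot'],s['time'])
snap('wrist','w3.png'); snap('side','side3.png')
im=cv2.imread('pics/w3.png'); 
def circ(f,c,r,z): return np.array([proj(f,[c[0]+r*np.cos(a),c[1]+r*np.sin(a),z]) for a in np.linspace(0,6.28,60)])
for rr in(30,16): cv2.polylines(im,[np.int32(circ('w3.png',(486,364),rr,45)*8)],True,(0,0,255),1,shift=3)
cv2.imwrite('pics/w3o.png',im)
E
```

```text
[485.93350603 364.46124342 110.27474779] [1.79998319e+02 3.95088495e-03 1.79886635e+02] 3.85
```

View pics/w3o.png

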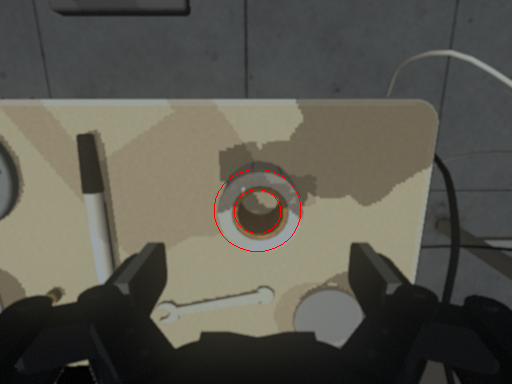

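View pics/side3.png

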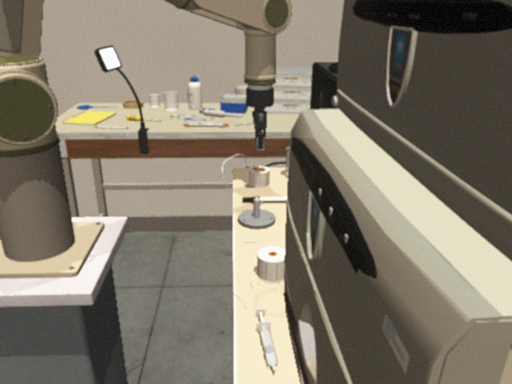

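Call:
move_arm([
  [[0,0.001,0.03,0,0,0],[0,0.001,0.06,0,0,0],[0,0.001,0.08,0,0,0],[0,0.001,0.09,0,0,0],[0,0.001,0.096,0,0,0],[0,0.001,0.096,0,0,0],[0,0.001,0.096,0,0,0]],
])

```text
time: 4.65
tool_pos: [486.8, 366.7, 15.1]
tcp_rot: [179.9, 0.1, 179.9]
ft_force: [0.0, 0.8, 0.0]
finger_gap: 85.4
```

Call:
move_arm([
  [[0,0,0,0,0,0],[0,0,0,0,0,0],[0,0,0,0,0,0],[0,0,0,0,0,0],[0,0,0,0,0,0],[0,0,0,0,0,0],[0,0,0,0,0,0],[0,0,0,0,0,0],[0,0,0,0,0,0],[0,0,0,0,0,0]],
], grip=0, newtons=35)

```text
time: 5.65
tool_pos: [486.5, 366.5, 14.5]
tcp_rot: [179.9, 0.1, 179.9]
ft_force: [-1.1, -0.0, 6.2]
finger_gap: 58.1
```

```bash
python3 - <<'E'
from h import *
s=sensors.sense(); print(s['tool_pos'],s['tcp_rot'],s['time'])
snap('wrist','w4.png')
E
```

```text
[486.45057084 366.50562382  14.48909319] [1.79942132e+02 8.99502804e-02 1.79942706e+02] 5.65
```

View pics/w4.png

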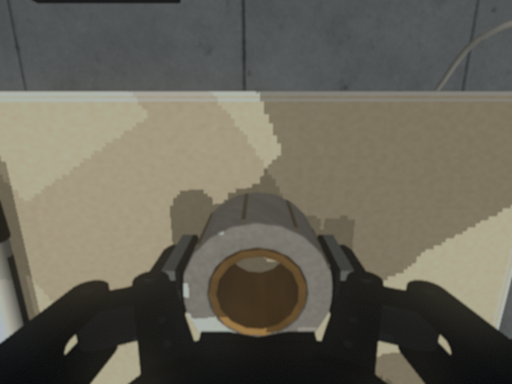

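```bash
python3 - <<'E'
from h import *
for px in((258,291),(258,287)): print(ray('w4.png',px,45))
print([proj('w4.png',[486.5+dx,366.5+dy,45]) for dx,dy in((-30,0),(30,0),(0,30),(0,-30),(0,0),(16,0),(-16,0))])
E
```

```text
[486.18918227 366.3512297   45.        ]
[484.42169262 366.35160989  45.        ]
[array([258.39272862, 219.21755268]), array([258.37347273, 354.89885479]), array([335.4414801 , 291.56824149]), array([181.2697494 , 291.83070126]), array([258.38244199, 291.69942571]), array([258.37751104, 326.44402616]), array([258.38774641, 254.32334019])]
```

Call:
move_arm([
  [[0,0,-0.01,0,0,0],[0,0,-0.03,0,0,0],[0,0,-0.06,0,0,0],[0,0,-0.09,0,0,0],[0,0,-0.12,0,0,0],[0,0,-0.12,0,0,0],[0,0,-0.12,0,0,0]],
])

```text
time: 6.4
tool_pos: [486.1, 366.3, 134.4]
tcp_rot: [179.9, 0.1, 179.9]
ft_force: [-1.0, 0.1, -0.1]
finger_gap: 57.9
```

```bash
python3 - <<'E'
from h import *
s=sensors.sense(); print(s['tool_pos'],s['tcp_rot'],s['time'])
snap('wrist','w5.png'); snap('side','side5.png')
rel(466,126,134.5,180)
a=np.hstack([cv2.imread('pics/w5.png')[100:384,128:428],cv2.resize(cv2.imread('pics/side5.png')[100:250,200:320],(227,284))])
cv2.imwrite('pics/z5.png',a)
E
```

```text
[486.08222933 366.27945377 134.41535306] [1.79942301e+02 9.11491774e-02 1.79945886e+02] 6.4
[ 0.0185 -0.2394 -0.0023] [-0.07 -0.12 -0.06]
```

View pics/z5.png

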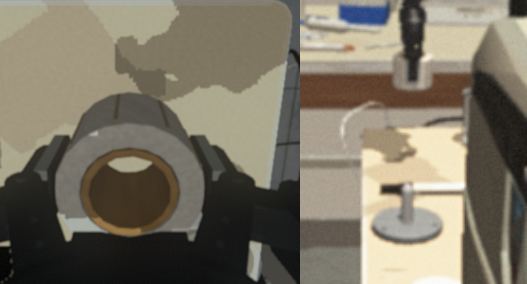

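Call:
move_arm([
  [[0.003,-0.03,0,0,0,0],[0.006,-0.07,0,0,0,0],[0.009,-0.11,0,0,0,0],[0.012,-0.15,0,0,0,0],[0.015,-0.19,0,0,0,0],[0.018,-0.22,0,0,0,0],[0.02,-0.24,0,0,0,0],[0.02,-0.24,0,0,0,0],[0.02,-0.24,0,0,0,0],[0.02,-0.24,0,0,0,0]],
])

```text
time: 7.5
tool_pos: [465.0, 126.7, 132.6]
tcp_rot: [180.0, -0.1, 180.0]
ft_force: [-0.2, 0.7, -1.2]
finger_gap: 57.9
```

```bash
python3 - <<'E'
from h import *
s=sensors.sense(); print(s['tool_pos'],s['tcp_rot'],s['time'],s['finger_gap'])
snap('wrist','w6.png'); snap('side','side6.png'); snap('top','top6.png')
a=np.hstack([cv2.imread('pics/w6.png')[100:384,128:428],cv2.resize(cv2.imread('pics/side6.png')[130:250,200:320],(284,284)),cv2.resize(cv2.imread('pics/top6.png')[150:230,230:310],(210,284))])
cv2.imwrite('pics/z6.png',a)
E
```

```text
[465.03052767 126.68167437 132.61150194] [ 1.79990971e+02 -7.24058510e-02  1.79971784e+02] 7.5 57.883758314548274
```

View pics/z6.png

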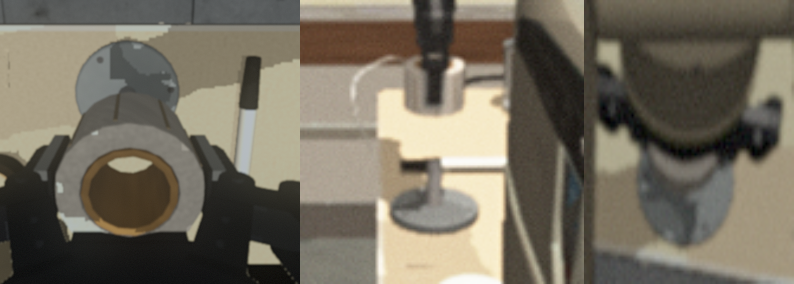

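```bash
python3 - <<'E'
from h import *
o=cv2.imread('pics/w6.png')
def circ(f,c,r,z): return np.array([proj(f,[c[0]+r*np.cos(a),c[1]+r*np.sin(a),z]) for a in np.linspace(0,6.28,60)])
for c,rr,z,k in(((466,126),46,12,(0,255,0)),((465,126.7),30,165,(0,0,255)),((465,126.7),16,165,(0,0,255))): cv2.polylines(o,[np.int32(circ('w6.png',c,rr,z)*8)],True,k,1,shift=3)
o3=cv2.imread('pics/side6.png')
for c,rr,z,k in(((466,126),46,12,(0,255,0)),((466,126),8,58,(0,255,0)),((465,126.7),30,165,(0,0,255)),((465,126.7),30,120,(0,0,255))): cv2.polylines(o3,[np.int32(circ('side6.png',c,rr,z)*8)],True,k,1,shift=3)
cv2.imwrite('pics/z7.png',np.hstack([cv2.resize(o[100:384,128:428],(500,473)),cv2.resize(o3[140:250,205:275],(300,473))]))
E
```

```text
(no output)
```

View pics/z7.png

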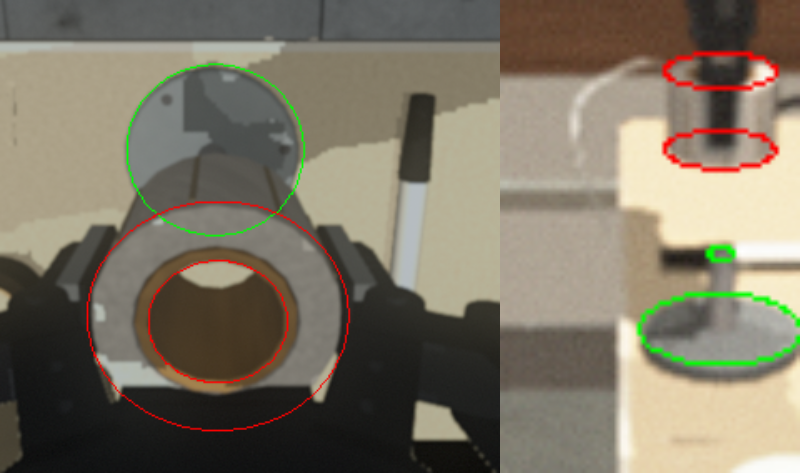

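Call:
move_arm([
  [[-0.001,-0.001,0.02,0,0,0],[-0.001,-0.001,0.04,0,0,0],[-0.001,-0.001,0.05,0,0,0],[-0.001,-0.001,0.06,0,0,0],[-0.001,-0.001,0.065,0,0,0],[-0.001,-0.001,0.07,0,0,0],[-0.001,-0.001,0.07,0,0,0]],
])

```text
time: 8.35
tool_pos: [466.3, 125.0, 63.0]
tcp_rot: [-180.0, -0.0, 179.9]
ft_force: [-1.7, 0.3, -0.4]
finger_gap: 57.9
```

```bash
python3 - <<'E'
from h import *
s=sensors.sense(); print(s['tool_pos'],s['ft_force'],s['finger_gap'])
snap('wrist','w8.png'); snap('side','side8.png')
a=np.hstack([cv2.imread('pics/w8.png')[100:384,128:428],cv2.resize(cv2.imread('pics/side8.png')[160:250,210:300],(284,284))])
cv2.imwrite('pics/z8.png',a)
E
```

```text
[466.31578645 125.00929976  63.03690546] [-1.74821499  0.32214442 -0.43645517] 57.868059018507886
```

View pics/z8.png

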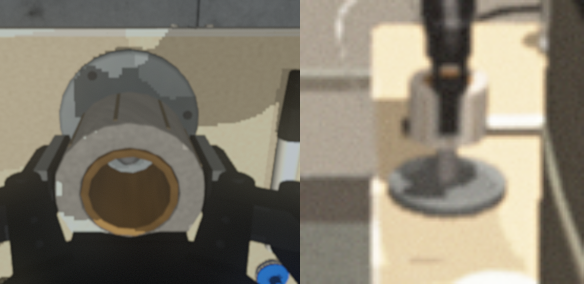

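Call:
move_arm([
  [[0,0,0.008,0,0,0],[0,0,0.016,0,0,0],[0,0,0.022,0,0,0],[0,0,0.027,0,0,0],[0,0,0.03,0,0,0],[0,0,0.032,0,0,0],[0,0,0.034,0,0,0],[0,0,0.035,0,0,0],[0,0,0.035,0,0,0],[0,0,0.035,0,0,0]],
])

```text
time: 9.45
tool_pos: [466.6, 125.0, 28.5]
tcp_rot: [180.0, 0.0, 179.9]
ft_force: [-0.1, 0.2, -1.2]
finger_gap: 57.5
```

Call:
move_arm([
  [[0,0,0.001,0,0,0],[0,0,0.001,0,0,0],[0,0,0.002,0,0,0],[0,0,0.002,0,0,0],[0,0,0.002,0,0,0]],
])

```text
time: 9.95
tool_pos: [466.6, 125.0, 26.5]
tcp_rot: [180.0, 0.0, 179.9]
ft_force: [-0.7, 0.4, 0.9]
finger_gap: 57.7
```

Call:
move_arm([
  [[0,0,0.001,0,0,0],[0,0,0.001,0,0,0],[0,0,0.001,0,0,0]],
])

```text
time: 10.25
tool_pos: [466.8, 125.0, 26.4]
tcp_rot: [180.0, 0.0, 179.9]
ft_force: [-6.6, -1.0, 13.1]
finger_gap: 58.0
```

```bash
python3 - <<'E'
from h import *
s=sensors.sense(); print(s['tool_pos'],s['ft_force'],s['finger_gap'])
snap('wrist','w9.png'); snap('side','side9.png')
a=np.hstack([cv2.imread('pics/w9.png')[100:384,128:428],cv2.resize(cv2.imread('pics/side9.png')[160:250,210:300],(284,284))])
cv2.imwrite('pics/z9.png',a)
E
```

```text
[466.7611049  125.04556905  26.42453066] [-6.59492561 -0.95289427 13.10380599] 57.97957299443944
```

View pics/z9.png

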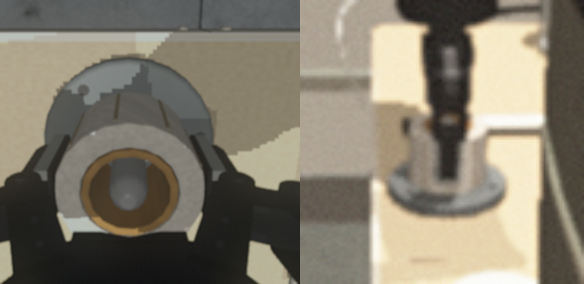

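Call:
move_arm([
  [[0,0,-0.001,0,0,0],[0,0,-0.001,0,0,0],[0,0,-0.001,0,0,0],[0,0,-0.001,0,0,0],[0,0,-0.001,0,0,0],[0,0,-0.001,0,0,0],[0,0,-0.001,0,0,0],[0,0,-0.001,0,0,0],[0,0,-0.001,0,0,0],[0,0,-0.001,0,0,0]],
], grip=1)

```text
time: 11.35
tool_pos: [466.5, 125.0, 26.3]
tcp_rot: [180.0, 0.0, 179.9]
ft_force: [-0.7, 0.5, 0.8]
finger_gap: 85.2
```

```bash
python3 - <<'E'
from h import *
snap('wrist','w10.png'); snap('side','side10.png')
a=np.hstack([cv2.imread('pics/w10.png')[100:384,78:478],cv2.resize(cv2.imread('pics/side10.png')[160:250,210:300],(284,284))])
cv2.imwrite('pics/z10.png',a)
E
```

```text
(no output)
```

View pics/z10.png

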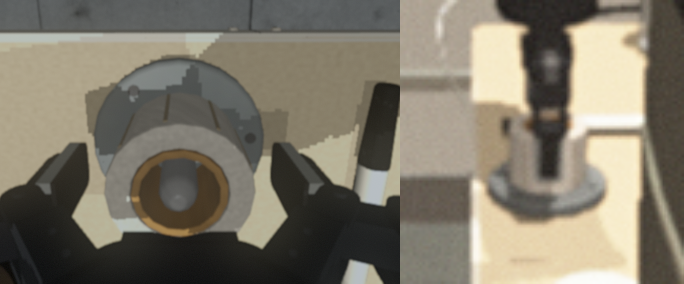

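The roll sits on the base with the spindle in its hole, and both fingers are clear of it. I'll retract straight up.

Call:
move_arm([
  [[0,0,-0.01,0,0,0],[0,0,-0.03,0,0,0],[0,0,-0.06,0,0,0],[0,0,-0.1,0,0,0],[0,0,-0.14,0,0,0],[0.03,0,-0.18,0,0,0],[0.06,0,-0.18,0,0,0],[0.06,0,-0.18,0,0,0],[0.06,0,-0.18,0,0,0],[0.06,0,-0.18,0,0,0]],
])

```text
time: 12.45
tool_pos: [406.8, 125.0, 206.3]
tcp_rot: [-180.0, 0.0, 179.9]
ft_force: [0.3, 0.2, -0.1]
finger_gap: 85.5
```

```bash
python3 - <<'E'
from h import *
snap('wrist','w11.png'); snap('side','side11.png')
def circ(f,c,r,z): return np.array([proj(f,[c[0]+r*np.cos(a),c[1]+r*np.sin(a),z]) for a in np.linspace(0,6.28,60)])
o=cv2.imread('pics/side11.png')
for rr,z in((30,57),(30,12)): cv2.polylines(o,[np.int32(circ('side11.png',(466,126),rr,z)*8)],True,(0,0,255),1,shift=3)
a=np.hstack([cv2.imread('pics/w11.png')[50:334,78:478],cv2.resize(o[165:295,210:310],(320,284))])
cv2.imwrite('pics/z11.png',a); s=sensors.sense(); print(s['tool_pos'],s['qd'].round(2),s['ft_force'])
E
```

```text
[406.70124571 124.97052752 205.89625658] [-0.03  0.36  0.06  0.01  0.11  0.02] [ 1.18779001 -0.43965905 -0.83191044]
```

View pics/z11.png

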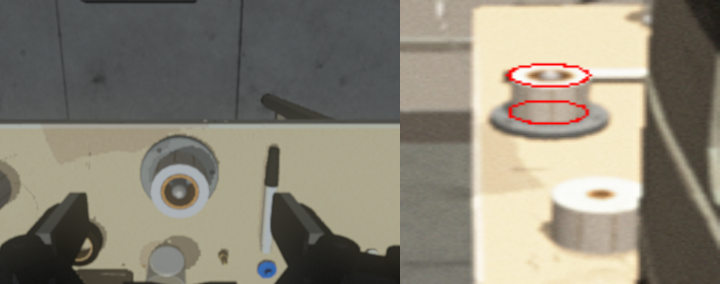

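```bash
python3 -c "
from h import *
print(hand_in())"
```

```text
the job is handed in; nothing more can be done
None
```

The wide-core roll is on the holder's spindle, resting on the base, and the job is handed in. `hand_in()` gives no verdict, so success is judged only from my own checks.

- **What I did:** I found the roll at about (486, 365) mm and the spindle at about (466, 126) mm. I gripped the roll at 35 N, carried it over in front of the instruments and lowered it over the spindle. The wrist read about 13 N at contact, with the fingers still holding. Then I opened the gripper and moved up and back. The whole job took about 12.5 s of the 45 s allowed.
- **Last checks:** The final side picture shows the roll upright, with its top edge matching the outline expected for a fully seated roll, and the spindle tip showing in its hole. The gripper was well clear and its force reading was near zero. The arm never went near the narrow-core roll, which appears unmoved in the last side picture; I did not measure its position again.
- **Disagreements:** The cameras differed by 2–5 mm on where the roll stood, so I used a middle value. The finger opening read about 58 mm on the 60 mm roll. The wrist picture showed the roll centred in the jaws, so I carried on.

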